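# Tip two mortar prisms onto their sides for the bending test

## Task

Before the bending test every mortar prism has to lie on one of its smooth sides, and two of the three on the rubber mat still lie with the dark, crayon-marked struck face up. Push each of those two over a quarter turn with the fingertips, so that its struck face looks sideways (either side will do), and leave it lying flat on the mat about where it was. Tip them, do not pick them up, and do not disturb the third prism, which already lies right, or anything else on the bench.

Things in the scene. Friction and masses are not known exactly. Their poses are not given: they have to be found in the camera images.
- prism_a: Grey mortar prism, 40 x 40 x 160 mm, 0.51 to 0.63 kg, loose on the mat, origin at its centre, y along its length. +z points out of its struck face: dark, rough, with two blue crayon strokes; the other faces are smooth and pale. Starts struck face up, length within 25 degrees of world y. It goes over by itself past 45 degrees and lands 40 mm farther on.
- prism_b: Grey mortar prism, 40 x 40 x 160 mm, 0.51 to 0.63 kg, loose on the mat, origin at its centre, y along its length. +z points out of its struck face: dark, rough, with two blue crayon strokes; the other faces are smooth and pale. Starts struck face up, length within 25 degrees of world y. It goes over by itself past 45 degrees and lands 40 mm farther on.
- prism_turned: Grey mortar prism, 40 x 40 x 160 mm, 0.51 to 0.63 kg, loose on the mat, origin at its centre, y along its length. This one already lies as it should: its dark struck face with the blue strokes looks sideways along the body's +x axis, its +z is up. Leave it.
- mat: Green rubber mat fixed on the bench, 300 (x) x 440 (y) x 5 mm, origin under its centre, x roughly away from the robot. Prisms in any order near left, near right and far middle. It grips them (friction about 1.1): fingertips high on a long side, pushing and rising with it in an arc about the far lower edge, tip a prism on that edge; a low or level push slides or jams it.
- oil_bottle: white plastic bottle with red cap, 48 mm diameter, 110 mm high, standing near the mat's far left corner; origin under its centre. Leave it.
- sample_tin: open aluminium tin, 54 mm diameter, 40 mm high, standing near the mat's far right corner; origin under its centre. Leave it.
- bowl: steel bowl, 116 mm diameter, 55 mm high, beside the mat on its left; origin under its centre. Leave it.
- spatula: spatula about 280 mm long lying beyond the mat; origin under its middle. Leave it.
- brush: brush about 200 mm long lying beyond the mat; origin under its middle. Leave it.
Things that resemble listed ones, but are neither listed nor needed, are in the scene too. Leave any turquoise look-alike of the prism_turned alone.

How it is judged:
By the outcome, as a careful person would: the job done as asked, in the order asked, and still so for the second after the job is handed in, with the robot touching nothing.
It also fails if it takes over 51 s, if anything falls off the work surface, if the arm or the gripper's body presses on something with over 40 N, if the wrist force passes 120 N, or if a joint passes its speed limit or range.

## Robot

A 6-joint arm with a two-finger parallel gripper is mounted at the origin on the work surface. World frame = base frame: x ahead of the robot, y to its left, z up, the work surface at z = 0. Lengths are in m, angles in rad, forces in N, time in s.
With the tool pointing down it reaches from about 0.15 to 0.775 m from the base axis. Payload 6.1 kg.
Tool frame: the origin (TCP) lies midway between the tips of the shut fingers; the grasp point (between the pads) lies 19 mm behind it; z points along the fingers, y is the line along which they close (so a half turn about z gives the same grasp; the last joint's range is limited). The gripper opens to 85 mm and grips with 20 to 120 N. Pads are 22 mm wide; open, the fingers measure 114 mm over their backs; the gripper's body (76 mm by 85 mm) begins 54 mm behind the grasp point. The pads swing forward as they close: fully open they stand 13 mm farther back than shut.
Start: joints at [1.145, 0.126, -0.04, 1.405, 0, 1.571], TCP at [0.217, 0.478, 0.209] pointing down, gripper open.
Joint ranges: [-2.72, 2.72], [-0.95, 1.95], [-1.27, 1.35], [-1.78, 2.02], [-1.46, 1.47], [-3.14, 3.14]. Speed limits (rad/s): [2.39, 2.39, 3.01, 3.14, 3.14, 3.14].

## Interface

Orientations are given as a unit quaternion [x, y, z, w].
In Python, from workcell import arm gives the robot as it stands. The module is installed in compiled form; this text tells all that it offers.
- The arm moves only by the shell command python3 -m handwheel 'ROWS' [OPENING]. ROWS is JSON, a list of rows, each a list of 6 numbers: the shift along the world's x, y, z normalised to -1 to 1, where 1 is 0.1 m, then the turn, a rotation vector about the world's x, y, z normalised to -1 to 1, where 1 is 0.12 rad. In form: [[dx, dy, dz, rx, ry, rz], ...]. A call has 1 to 12 rows; each row shifts and turns the commanded pose from where the row before left it; what a row does not reach is not made up. A row lasts 1/12 s, in which the tool goes at most 41.7 mm and 7.16 degrees, less where a joint would pass 70% of its speed; a pose out of reach is approached as far as the arm can. A call with a number of a shift or a turn outside -1 to 1 is refused whole. A call with a gripper value outside its range is refused whole. OPENING is the closure, from -1 (fully open) to 1 (shut), set as the call begins (- or left out, the last holds). The fingers move at their own pace and stop on an object; the grip force is fixed at half the most. Time passes only in rows, so rows that do not move let the fingers close. It gives the time, the measured TCP pose, the force, the opening and the grip force at its end, in the units of the state.
- arm.get_obs(): the state, without advancing time (a new reading comes with each control period).
- arm.read_camera(name): name is "side" or "top"; returns (picture, depth): 384x512x3 uint8, red, green, blue; 384x512 float32, m along the optical axis (not along the pixel's ray), 0 where there is no reading.
- arm.camera_info(name): a dict with "vertical_fov" (degrees; the focal length in pixels is half the picture's height over the tangent of half this angle, whatever the lens; pixels are square), "cx", "cy" (the principal point, pixels), "R" (3x3) and "t" (3): a world point X has camera coordinates R X + t. Camera axes: x right, y down, z forward; pixel columns grow to the right and rows downward; lengths in m; the calibration is good to about 2 mm. A picture is of the moment at which its call begins. camera_info takes no time and is no camera call.
- arm.finish_job(): hands the job in; it is judged then, once.
The state is a dict: "time": time; "joints": joint angles; "joint_vel": joint speeds; "effort": joint torques, N m; "eef_pos": TCP position; "ee_rot": TCP orientation; "ft_force": force on the tool from outside, world axes, zero at the start; "torque": the same for the moment, N m; "gripper_width": opening from 0.0 (shut) to 1.0 (fully open); "gripper_force": force on a finger pad.
Only numpy, scipy, OpenCV 4.12 (cv2) and the standard library are available. Lean on these libraries where they do the work, as an engineer would, in place of code of your own. Each camera call takes 0.05 s, during which the arm holds its last target. There are 200 camera calls.

## Working session

There is one attempt and no reset: what is moved stays moved. The work goes in short steps, Python scripts to look and compute and a shell command to move; the robot and the scene stay as the last step left them, time stands still between calls to the robot, and variables do not carry over. Pictures are saved under pics/ and viewed, at most 10 in all, crops included, and the job is handed in when it is done.

```bash
mkdir -p pics
cat > h.py <<'E'
import numpy as np, cv2
from workcell import arm
def K(n):
    c=arm.camera_info(n); f=192/np.tan(np.radians(c["vertical_fov"])/2)
    return c,f,np.array(c["R"]),np.array(c["t"])
def cast(n,uv,z):
    c,f,R,t=K(n); o=-R.T@t
    d=np.array([((u-c["cx"])/f,(v-c["cy"])/f,1) for u,v in uv])@R
    return o+d*((z-o[2])/d[:,2])[:,None]
def cloud(n,D):
    c,f,R,t=K(n); v,u=np.mgrid[:384,:512]
    P=np.stack([(u-c["cx"])/f*D,(v-c["cy"])/f*D,D],-1)
    return (P-t)@R
def save(n,img,s=1): cv2.imwrite("pics/"+n,cv2.resize(img[:,:,::-1],None,fx=s,fy=s))
E
python3 - <<'E'
from h import *
for n in("top","side"):
    I,D=arm.read_camera(n); save(n+"0.png",I,1.5); np.savez("/tmp/"+n,I=I,D=D)
    print(n,arm.camera_info(n), (D>0).mean())
print(arm.get_obs())
E
```

```text
top {'vertical_fov': 46.13312258402664, 'cx': 253.68955523660748, 'cy': 192.23590682568278, 'R': array([[-0.01230766, -0.99989891, -0.00711916],
       [-0.97042106,  0.01366094, -0.24103183],
       [ 0.24110472,  0.00394204, -0.9704911 ]]), 't': array([0.06151103, 0.53295182, 1.15776345])} 0.9959208170572916
side {'vertical_fov': 56.81955240129031, 'cx': 256.16333195873034, 'cy': 192.21570603241418, 'R': array([[ 0.81833971, -0.57465157, -0.00978161],
       [-0.39584094, -0.55119971, -0.73449903],
       [ 0.41668941,  0.60494169, -0.67853923]]), 't': array([-0.37448846,  0.27470808,  0.7991572 ])} 0.9961751302083334
{'time': 0.1, 'joints': array([ 1.14496517e+00,  1.26370788e-01, -4.04966942e-02,  1.40539811e+00,
       -1.96574484e-05,  1.57079250e+00]), 'joint_vel': array([ 0.0004963 , -0.0022869 ,  0.00273507, -0.0001225 , -0.0005321 ,
       -0.00081224]), 'effort': array([-1.29967477e-03, -4.36907208e+01,  3.53604198e+01,  1.38822687e-02,
        9.74743512e-05,  1.15220959e-05]), 'eef_pos': array([0.2167096 , 0.47775559, 0.20818427]), 'ee_rot': array([ 2.11308599e-01,  9.77419120e-01, -7.20122174e-04, -1.45630573e-04]), 'ft_force': array([-0.2741696 ,  0.44208561, -0.29591604]), 'torque': array([-0.03125106, -0.02583557, -0.05006258]), 'gripper_force': 0.0, 'gripper_width': 1.000752648693678}
```

View pics/top0.png

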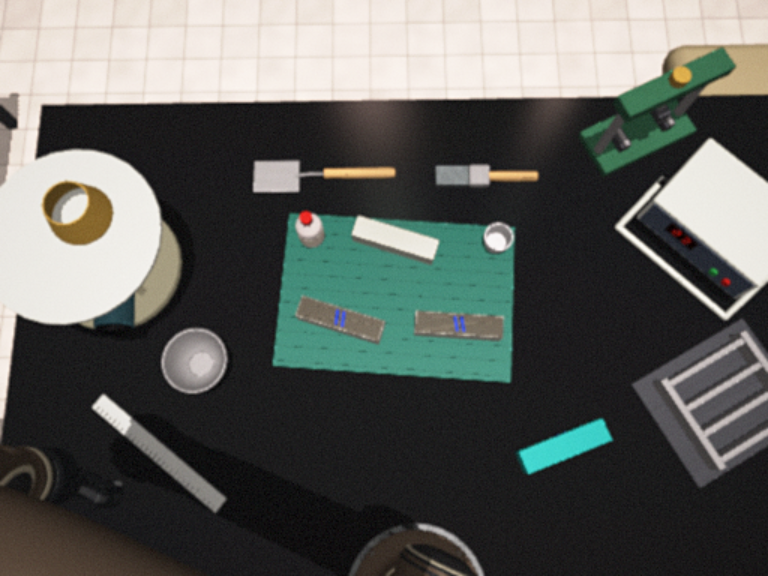

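View pics/side0.png

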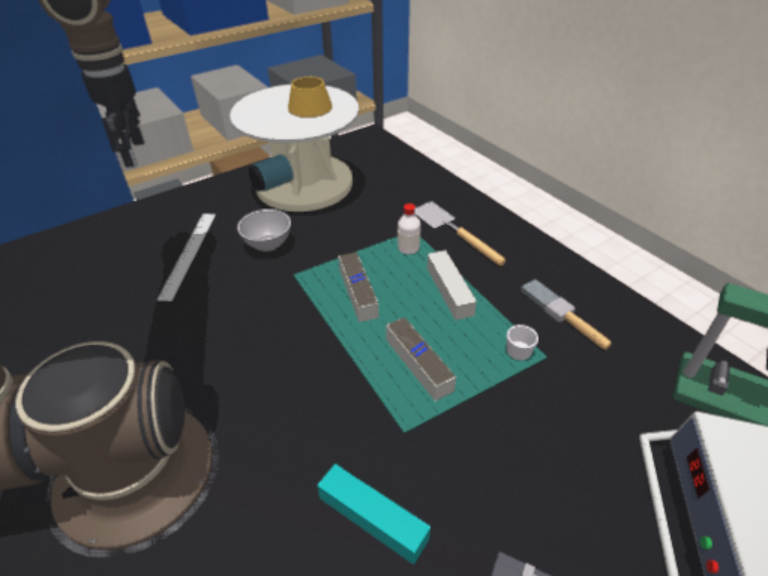

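The dark-faced prisms with blue strokes are at (340,318) and (459,324) in the enlarged top view, near left and near right on the mat. The pale one at (395,239), far middle, is prism_turned, and the turquoise block at (565,446) is the look-alike, off the mat. I'll measure the two dark ones and confirm them in a crop.

```bash
cat > meas.py <<'E'
from h import *
def meas(I,D):
    P=cloud("top",D); m=((P[...,2]>.036)&(P[...,2]<.056)).astype(np.uint8)
    m[:,:180]=0; m[:,345:]=0; m[:130]=0; m[260:]=0
    for c in cv2.findContours(m,0,cv2.CHAIN_APPROX_NONE)[0]:
        if cv2.contourArea(c)<500: continue
        k=np.zeros_like(m); cv2.drawContours(k,[c],-1,1,-1); k=(k&m)>0
        z=np.median(P[k][:,2])
        w=cast("top",c[:,0],z)[:,:2]
        (cx,cy),(a,b),an=cv2.minAreaRect((w*1000).astype(np.float32))
        bx=cv2.boxPoints(((cx,cy),(a,b),an)); e=[bx[1]-bx[0],bx[2]-bx[1]]; e=max(e,key=np.linalg.norm)
        print("px",c[:,0].mean(0).round(),"xy mm",round(cx),round(cy),"size",round(a),round(b),"z",z.round(4),"len angle",np.degrees(np.arctan2(e[1],e[0]))%180, "rgb",I[k].mean(0).round())
E
python3 - <<'E'
from meas import *
d=np.load("/tmp/top.npz"); meas(d["I"],d["D"])
P=cloud("top",d["D"]); print("mat z",np.median(P[235:242,200:330,2]))
save("crop.png",d["I"][135:260,175:350],4)
E
```

```text
px [306. 216.] xy mm 469 -86 size 160 42 z 0.0451 len angle 85.30491 rgb [123. 116. 111.]
px [226. 212.] xy mm 484 131 size 160 41 z 0.045 len angle 71.543434 rgb [121. 113. 108.]
px [263. 159.] xy mm 636 28 size 160 43 z 0.045 len angle 71.43739 rgb [226. 223. 212.]
mat z 0.004728706498686296
```

View pics/crop.png

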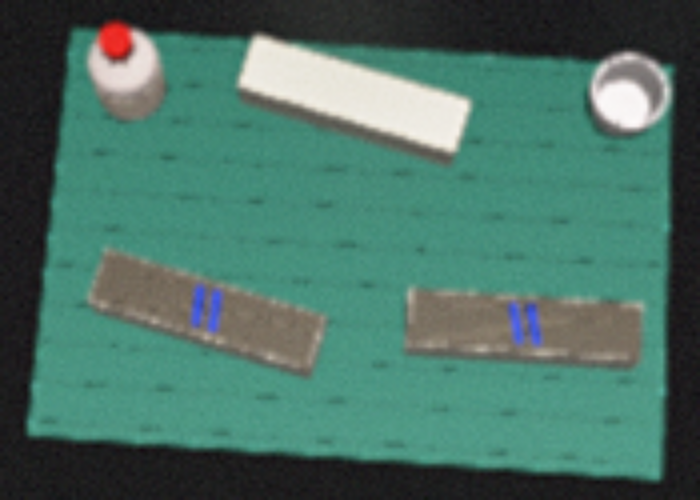

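The crop confirms it: the dark faces with blue strokes are at (208,310) and (525,322), and the pale one at (355,97) is already turned. I'll tip the left prism first, pushing along n=(0.948,-0.317), with the fingers shut.

```bash
python3 -m handwheel '[[0.2,-0.3,0,0,0,0.08],[0.2,-0.3,0,0,0,0.08],[0.2,-0.3,0,0,0,0.08],[0.2,-0.3,0,0,0,0.08],[0.2,-0.3,0,0,0,0.08],[0.2,-0.3,0,0,0,0.08],[0.2,-0.3,0,0,0,0.08],[0.2,-0.3,0,0,0,0.08],[0.2,-0.3,0,0,0,0.08],[0.2,-0.3,0,0,0,0.08],[0.2,-0.3,0,0,0,0.06],[0,0,0,0,0,0]]' 1; python3 -m handwheel '[[0,0,-0.3,0,0,0],[0,0,-0.3,0,0,0],[0,0,0,0,0,0],[0,0,0,0,0,0]]'
```

```text
time: 1.1
eef_pos: [0.4392, 0.1437, 0.2083]
ee_rot: [0.164, 0.987, -0.001, 0.0]
ft_force: [-0.5, 0.7, 0.3]
gripper_width: 0.0
gripper_force: 0.0
time: 1.43
eef_pos: [0.4354, 0.1477, 0.1478]
ee_rot: [0.161, 0.987, -0.001, -0.002]
ft_force: [-0.6, -0.5, 0.6]
gripper_width: 0.001
gripper_force: 0.0
```

```bash
python3 -m handwheel '[[0,0,-0.4,0,0,0],[0,0,-0.4,0,0,0],[0,0,-0.3,0,0,0],[0,0,0,0,0,0],[0,0,0,0,0,0],[0,0,0,0,0,0]]'; python3 -m handwheel '[[0.05,-0.017,0,0,0,0],[0.05,-0.017,0,0,0,0],[0.05,-0.017,0,0,0,0],[0,0,0,0,0,0],[0,0,0,0,0,0]]'
```

```text
time: 1.93
eef_pos: [0.4386, 0.149, 0.0418]
ee_rot: [0.16, 0.987, 0.001, 0.001]
ft_force: [0.0, -0.6, -0.1]
gripper_width: 0.001
gripper_force: 0.0
time: 2.35
eef_pos: [0.4525, 0.1429, 0.0394]
ee_rot: [0.161, 0.987, 0.0, 0.0]
ft_force: [0.2, 0.7, 0.2]
gripper_width: -0.002
gripper_force: 0.0
```

```bash
python3 -m handwheel '[[0,0,-0.02,0,0,0],[0.025,-0.008,0,0,0,0],[0,0,0,0,0,0],[0.03,-0.01,0.032,0,0,0],[0.03,-0.01,0.031,0,0,0],[0.034,-0.011,0.028,0,0,0],[0.036,-0.012,0.025,0,0,0],[0.038,-0.013,0.021,0,0,0],[0.04,-0.013,0.018,0,0,0],[0,0,0,0,0,0],[0,0,0,0,0,0]]'
python3 - <<'E'
from h import *
I,D=arm.read_camera("side"); save("s1.png",I[130:310,170:400],3)
E
```

```text
time: 3.27
eef_pos: [0.4754, 0.1352, 0.0524]
ee_rot: [0.161, 0.987, 0.0, -0.0]
ft_force: [0.7, -0.4, 0.0]
gripper_width: -0.0
gripper_force: 0.0
```

View pics/s1.png

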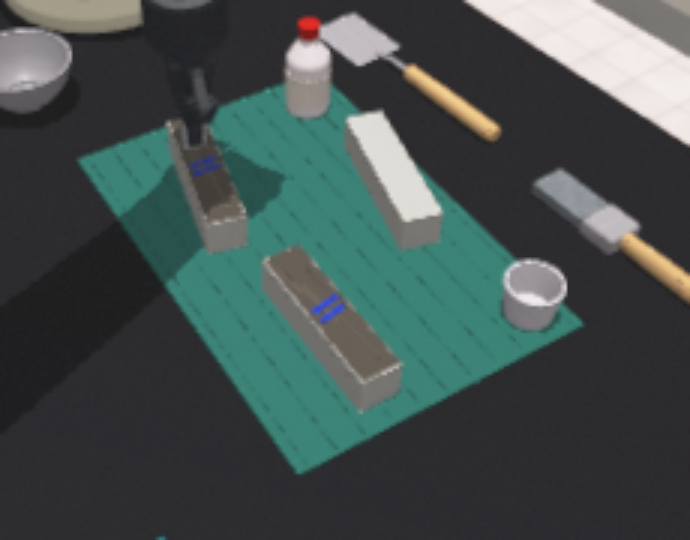

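The side view shows the left prism still flat, with the fingertips at (195,135) hovering over its top edge. They rose before making contact. I'll back off and find contact by force.

```bash
python3 -m handwheel '[[0,0,0.15,0,0,0],[-0.15,0.05,0,0,0,0],[-0.15,0.05,0,0,0,0],[0,0,0,0,0,0],[0,0,-0.15,0,0,0],[0,0,-0.14,0,0,0],[0,0,0,0,0,0],[0,0,0,0,0,0]]'; for i in 1; do python3 -m handwheel '[[0.04,-0.013,0,0,0,0],[0.04,-0.013,0,0,0,0],[0,0,0,0,0,0],[0,0,0,0,0,0]]'; done
```

```text
time: 3.98
eef_pos: [0.4446, 0.145, 0.0379]
ee_rot: [0.161, 0.987, -0.0, -0.001]
ft_force: [0.0, 0.1, -0.4]
gripper_width: -0.005
gripper_force: 0.0
time: 4.32
eef_pos: [0.454, 0.1427, 0.0389]
ee_rot: [0.161, 0.987, 0.0, 0.0]
ft_force: [-0.9, 0.4, -0.8]
gripper_width: 0.002
gripper_force: 0.0
```

```bash
python3 -m handwheel '[[0.03,-0.01,0,0,0,0],[0,0,0,0,0,0],[0,0,0,0,0,0]]'; python3 -m handwheel '[[0.03,-0.01,0,0,0,0],[0,0,0,0,0,0],[0,0,0,0,0,0]]'
```

```text
time: 4.57
eef_pos: [0.4563, 0.1417, 0.0385]
ee_rot: [0.161, 0.987, 0.0, 0.0]
ft_force: [-0.4, -0.0, 0.7]
gripper_width: 0.003
gripper_force: 0.0
time: 4.82
eef_pos: [0.4593, 0.1407, 0.0384]
ee_rot: [0.161, 0.987, -0.0, 0.0]
ft_force: [-0.1, -0.5, -0.3]
gripper_width: -0.001
gripper_force: 0.0
```

```bash
python3 -m handwheel '[[0.02,-0.007,-0.03,0,0,0],[0,0,0,0,0,0],[0,0,0,0,0,0]]'; python3 -m handwheel '[[0.02,-0.007,0,0,0,0],[0,0,0,0,0,0],[0,0,0,0,0,0]]';python3 -m handwheel '[[0.02,-0.007,0,0,0,0],[0,0,0,0,0,0],[0,0,0,0,0,0]]'
```

```text
time: 5.07
eef_pos: [0.461, 0.1399, 0.0351]
ee_rot: [0.161, 0.987, -0.0, -0.0]
ft_force: [0.6, -0.5, 1.4]
gripper_width: -0.001
gripper_force: 0.0
time: 5.32
eef_pos: [0.4633, 0.1393, 0.0354]
ee_rot: [0.161, 0.987, 0.0, 0.0]
ft_force: [0.8, 0.7, -0.7]
gripper_width: 0.001
gripper_force: 0.0
time: 5.57
eef_pos: [0.4653, 0.1386, 0.0354]
ee_rot: [0.161, 0.987, 0.0, 0.0]
ft_force: [-0.8, -0.1, -0.1]
gripper_width: 0.001
gripper_force: 0.0
```

Run:
```python
from meas import *
I,D=arm.read_camera("top"); meas(I,D)
J,_=arm.read_camera("side"); a=cv2.resize(I[190:250,180:280],None,fx=4,fy=4); b=cv2.resize(J[140:230,200:300],None,fx=4,fy=4)
save("s2.png",np.vstack([a,b]))
```

```text
px [306. 216.] xy mm 469 -86 size 160 42 z 0.0451 len angle 85.3049 rgb [123. 116. 110.]
px [263. 159.] xy mm 636 28 size 160 44 z 0.0448 len angle 71.163704 rgb [226. 222. 212.]
```

View pics/s2.png

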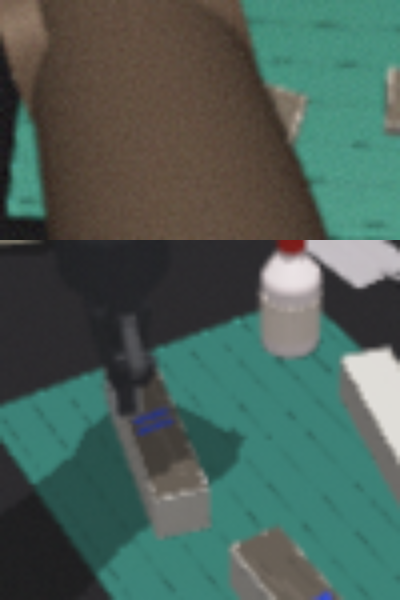

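Run:
```python
from h import *
I,D=arm.read_camera("side"); P=cloud("side",D); Q=cloud("side",np.load("/tmp/side.npz")["D"])
n=np.array([.948,-.317]);u=np.array([.317,.948]);c0=np.array([.484,.131])
for A,nm in((Q,"before"),(P,"now")):
    a=(A[...,:2]-c0)@n; b=(A[...,:2]-c0)@u; z=A[...,2]
    for lo,hi in((-.075,-.05),(-.05,-.025),(-.025,.025),(.04,.07)):
        m=(b>lo)&(b<hi)&(abs(a)<.05)&(z>.038)&(z<.055)
        print(nm,lo,hi,m.sum(),(np.percentile(a[m],[1,5,50,95,99])*1000).round(1),np.median(z[m]))
a=(P[...,:2]-c0)@n; b=(P[...,:2]-c0)@u;z=P[...,2]
for zl in range(30,150,10):
    m=(abs(b)<.04)&(abs(a)<.1)&(z>zl/1000)&(z<zl/1000+.01)
    if m.sum(): print(zl,m.sum(),(np.percentile(a[m],[0,50,100])*1000).round(),(np.percentile(b[m],[0,50,100])*1000).round())
```

```text
before -0.075 -0.05 88 [-19.3 -18.4   0.2  18.   19.8] 0.044666502625255136
before -0.05 -0.025 84 [-19.5 -18.3  -0.1  17.9  18.7] 0.044481003118569076
before -0.025 0.025 154 [-19.8 -18.3  -1.2  17.8  19.2] 0.044820906836704685
before 0.04 0.07 81 [-20.  -18.6  -0.8  17.3  19. ] 0.04481896476849145
now -0.075 -0.05 87 [-19.  -18.2   0.8  18.4  20.1] 0.04428951678980317
now -0.05 -0.025 83 [-19.4 -18.4  -0.6  17.5  18.9] 0.04443968981695569
now -0.025 0.025 132 [-19.6 -18.3   1.3  18.5  19.7] 0.044773259821053984
now 0.04 0.07 8 [10.8 11.  15.9 19.2 19.4] 0.044962021693035495
30 10 [-20. -20. -19.] [-30. -12.  20.]
40 206 [-20.   3.  20.] [-40.  -9.  39.]
50 4 [-30. -24. -19.] [-8. -5. -4.]
60 16 [-31. -24.  -9.] [-14.  -9.   2.]
70 20 [-31. -22.  -9.] [-15. -11.  -0.]
80 18 [-31. -21. -11.] [-14. -12.  -4.]
90 2 [-31. -31. -31.] [-5. -1.  4.]
100 14 [-34. -31. -11.] [-32. -26.   4.]
110 10 [-32. -31.  -9.] [-40. -22. -11.]
120 19 [-37. -31.  -5.] [-31. -15.  11.]
130 20 [-37. -34.  -5.] [-23. -15.  18.]
140 15 [-36. -30.  -5.] [-39. -22. -16.]
```

Run:
```python
from h import *
I,D=arm.read_camera("side"); P=cloud("side",D)
n=np.array([.948,-.317]);u=np.array([.317,.948]);c0=np.array([.484,.131])
for v in range(166,186):
    print(v,*["%d:%d/%d/%d/%d"%(x,I[v,x].sum()//3,*(1000*np.array([(P[v,x,:2]-c0)@n,(P[v,x,:2]-c0)@u,P[v,x,2]]))) for x in range(224,242,2)])
c,f,R,t=K("side"); p=R@np.array([.4653,.1386,.0354])+t; print(p[:2]/p[2]*f+[c["cx"],c["cy"]])
print(arm.get_obs()["eef_pos"],arm.get_obs()["gripper_width"])
```

```text
166 224:39/-37/-7/130 226:38/-33/-17/136 228:36/-29/-24/141 230:42/-25/-30/144 232:84/-23/-48/157 234:77/-17/-46/155 236:38/-5/-16/129 238:48/35/142/-1 240:74/41/139/0
167 224:39/-11/148/1 226:38/-33/-15/131 228:37/-27/-11/127 230:43/-24/-26/138 232:83/-23/-47/154 234:80/-18/-51/156 236:50/-5/-13/123 238:70/33/134/0 240:113/38/129/4
168 224:41/-11/147/-2 226:38/-33/-15/128 228:46/-27/-13/125 230:57/-22/-16/126 232:75/-24/-52/154 234:82/-18/-52/153 236:63/-11/-44/145 238:90/-8/-51/150 240:103/36/122/5
169 224:41/-13/142/-2 226:38/-33/-14/124 228:53/-165/-770/740 230:71/-28/-43/145 232:70/-24/-52/151 234:81/-19/-52/150 236:54/-14/-55/150 238:76/-9/-57/151 240:102/36/119/3
170 224:42/-14/138/-3 226:37/-34/-14/120 228:41/-28/-14/118 230:45/-30/-54/150 232:62/-25/-56/151 234:84/-20/-56/150 236:69/-15/-59/151 238:66/-10/-61/151 240:99/34/113/4
171 224:47/-15/131/-1 226:41/-31/3/102 228:37/-28/-13/114 230:44/-30/-55/148 232:59/-26/-58/149 234:77/-20/-59/148 236:74/-16/-61/149 238:55/-10/-60/146 240:96/33/108/4
172 224:74/-17/123/0 226:58/-31/2/99 228:36/-28/-12/110 230:41/-31/-60/148 232:47
[... 1512 characters left out ...]
 240:68/10/14/45
182 224:103/-28/71/3 226:97/-22/68/4 228:98/-29/-6/69 230:39/-25/-13/73 232:42/-19/-11/70 234:70/-14/-16/72 236:67/-2/12/46 238:67/3/12/44 240:70/9/10/44
183 224:104/-29/69/1 226:85/-23/65/3 228:97/-29/-5/64 230:52/-25/-13/69 232:56/-19/-13/68 234:74/-14/-14/67 236:71/-3/8/45 238:71/2/8/44 240:73/8/7/43
184 224:101/-30/62/3 226:66/-24/60/2 228:95/-30/-4/59 230:84/-25/-11/63 232:80/-18/-8/59 234:77/-9/8/43 236:72/-4/3/45 238:69/1/2/45 240:66/7/1/44
185 224:86/-32/56/4 226:66/-25/55/3 228:89/-20/52/4 230:103/-19/21/31 232:73/-17/2/46 234:74/-10/3/44 236:70/-6/-4/49 238:68/0/0/43 240:70/6/-1/43
[231.31426255 188.21255245]
[0.46510383 0.13862308 0.03538995] -0.001041679884835562
```

The depth image shows the real fingertips end about 25 mm above the reported TCP, at z≈0.060 when the TCP reads 0.035. That explains the miss, because they hovered over the prism. I'll back off, go down to a lower reported z and recheck the tips before pushing.

```bash
python3 -m handwheel '[[-0.14,0.045,0,0,0,0],[-0.14,0.045,0,0,0,0],[0,0,0,0,0,0],[0,0,-0.1,0,0,0],[0,0,-0.1,0,0,0],[0,0,0,0,0,0],[0,0,0,0,0,0]]'
cat > tip.py <<'E'
from h import *
def tip(show=True):
    o=arm.get_obs(); T=o["eef_pos"]; q=o["ee_rot"]; th=2*np.arctan2(q[1],q[0])-np.pi/2
    u=np.array([np.cos(th),np.sin(th)]); n=np.array([u[1],-u[0]])
    I,D=arm.read_camera("side"); P=cloud("side",D)
    a=(P[...,:2]-T[:2])@n*1000; b=(P[...,:2]-T[:2])@u*1000; z=P[...,2]*1000
    m=(abs(a)<15)&(abs(b)<18)&(z<110)&(z>15)&(I.max(2)<75)
    print("TCP",T.round(4),"yaw",np.degrees(th).round(1),"tip px",m.sum(),"z pct",np.percentile(z[m],[0,3,10]).round(1),"a",np.percentile(a[m],[2,98]).round(1),"b",np.percentile(b[m],[2,98]).round(1))
    return I,D
E
python3 - <<'E'
from tip import *
I,D=tip(); save("s3.png",I[140:230,190:300],6)
E
```

```text
time: 6.35
eef_pos: [0.4364, 0.1473, 0.0143]
ee_rot: [0.161, 0.987, -0.001, -0.001]
ft_force: [-0.4, 0.0, 0.0]
gripper_width: -0.001
gripper_force: 0.0
TCP [0.4364 0.1473 0.0143] yaw 71.5 tip px 51 z pct [45.3 46.5 48.4] a [-13.7  12.8] b [-17.5  -7.9]
```

View pics/s3.png

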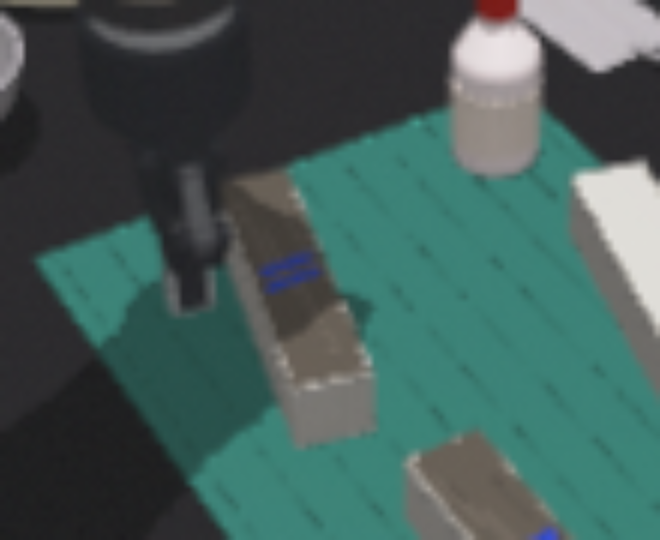

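The fingertips have a pale end at crop (190,312), which is side-view pixel (222,192), and they stand in front of the near face. My dark mask missed that pale end, so I'll work out its height.

Run:
```python
from h import *
T=np.array([.4364,.1473]);u=np.array([.317,.948]);n=np.array([.948,-.317]);c,f,R,t=K("side")
for z in(10,15,20,25,30,35,40): print(z,*[((lambda p:p[:2]/p[2]*f+[c["cx"],c["cy"]])(R@np.r_[T+n*a+u*b,z/1000]+t)).round(1) for a,b in((-.011,-.014),(.011,-.014),(-.011,0),(.011,0))])
I,D=arm.read_camera("side"); P=cloud("side",D)
for v in range(180,196): print(v,*["%d:%d/%d/%d"%(x,*I[v,x]) +"z%d"%(1000*P[v,x,2]) for x in range(216,229,2)])
```

```text
10 [219.5 200.6] [226.7 199. ] [218.5 197.4] [225.7 196. ]
15 [219.3 199.3] [226.6 197.8] [218.3 196.2] [225.5 194.7]
20 [219.2 198.1] [226.5 196.6] [218.2 195. ] [225.4 193.5]
25 [219.1 196.9] [226.4 195.4] [218.1 193.8] [225.3 192.3]
30 [218.9 195.6] [226.3 194.1] [217.9 192.5] [225.2 191. ]
35 [218.8 194.4] [226.2 192.9] [217.8 191.3] [225.1 189.8]
40 [218.7 193.1] [226.  191.6] [217.6 190. ] [225.  188.5]
180 216:52/106/98z3 218:35/36/38z89 220:43/44/48z130 222:55/55/60z127 224:65/65/69z127 226:45/45/48z125 228:67/67/66z123
181 216:52/99/92z3 218:36/36/39z100 220:36/36/40z126 222:46/47/49z122 224:54/55/57z123 226:37/36/40z119 228:81/80/77z116
182 216:57/114/105z5 218:35/36/39z95 220:34/34/37z123 222:42/42/45z119 224:46/46/50z113 226:33/33/38z111 228:96/95/92z18
183 216:58/118/109z5 218:37/38/41z90 220:34/35/37z112 222:34/35/39z108 224:37/37/40z100 226:35/43/44z95 228:99/100/97z14
184 216:59/118/110z4 218:49/51/53z89 220:31/33/36z98 222:38/39/42z87 224:53/56/58z87 226:39/67/63z86 228:85/95/92z8
185 216:59/117/108z6 218:83/84/86z65 220:33/33/37z89 222:37/38/41z63 224:71/75/78z69 22
[... 450 characters left out ...]
67z53 226:53/86/82z3 228:42/83/77z4
190 216:41/81/75z2 218:85/98/97z5 220:52/54/56z50 222:51/53/55z47 224:65/70/72z48 226:49/83/78z4 228:40/81/76z4
191 216:37/76/70z1 218:68/90/88z4 220:67/75/77z44 222:68/78/78z43 224:67/87/85z37 226:39/79/73z5 228:41/82/75z2
192 216:39/78/71z4 218:45/84/78z740 220:68/93/91z37 222:51/86/81z5 224:41/83/76z4 226:40/81/75z3 228:41/81/75z5
193 216:41/82/76z4 218:41/82/76z4 220:41/82/76z0 222:41/82/76z740 224:42/83/76z2 226:41/82/76z5 228:40/80/74z4
194 216:42/82/76z3 218:41/82/76z6 220:42/82/76z3 222:42/83/76z6 224:40/82/75z5 226:42/83/76z1 228:39/79/73z4
195 216:40/82/76z3 218:40/80/74z1 220:39/81/75z3 222:42/82/77z1 224:42/83/76z4 226:40/82/75z4 228:40/80/74z2
```

```bash
python3 -m handwheel '[[0.05,-0.017,-0.04,0,0,0],[0.05,-0.017,0,0,0,0],[0.05,-0.017,0,0,0,0],[0,0,0,0,0,0],[0,0,0,0,0,0]]'; python3 -m handwheel '[[0.025,-0.008,0,0,0,0],[0,0,0,0,0,0],[0,0,0,0,0,0]]'; python3 -m handwheel '[[0.02,-0.007,0,0,0,0],[0,0,0,0,0,0],[0,0,0,0,0,0]]'
```

```text
time: 6.87
eef_pos: [0.4527, 0.1423, 0.0114]
ee_rot: [0.161, 0.987, 0.0, 0.0]
ft_force: [-0.5, 0.3, -0.5]
gripper_width: -0.0
gripper_force: 0.0
time: 7.12
eef_pos: [0.4547, 0.1417, 0.0114]
ee_rot: [0.161, 0.987, -0.0, -0.0]
ft_force: [0.2, 0.1, -0.2]
gripper_width: 0.001
gripper_force: 0.0
time: 7.37
eef_pos: [0.4554, 0.1414, 0.0114]
ee_rot: [0.16, 0.987, 0.0, -0.001]
ft_force: [-4.5, 1.7, 3.2]
gripper_width: -0.0
gripper_force: 2.4
```

```bash
python3 -m handwheel '[[0.03,-0.01,0.025,0,0,0],[0.03,-0.01,0.03,0,0,0],[0.032,-0.011,0.028,0,0,0],[0.034,-0.011,0.025,0,0,0],[0.036,-0.012,0.022,0,0,0],[0.039,-0.013,0.018,0,0,0]]'; python3 -m handwheel '[[0.039,-0.013,0.015,0,0,0],[0.041,-0.014,0.012,0,0,0],[0.041,-0.014,0.007,0,0,0],[0.042,-0.014,0.004,0,0,0],[0.042,-0.014,0,0,0,0],[0.042,-0.014,0,0,0,0],[0,0,0,0,0,0],[0,0,0,0,0,0],[0,0,0,0,0,0]]'
python3 - <<'E'
from h import *
I,D=arm.read_camera("side"); save("s4.png",I[130:310,170:400],3)
E
```

```text
time: 7.87
eef_pos: [0.4766, 0.1344, 0.0269]
ee_rot: [0.16, 0.987, 0.0, -0.0]
ft_force: [-3.6, 0.4, 5.4]
gripper_width: -0.002
gripper_force: 3.0
time: 8.62
eef_pos: [0.5012, 0.126, 0.0297]
ee_rot: [0.161, 0.987, -0.0, -0.0]
ft_force: [0.1, 0.1, -0.1]
gripper_width: -0.004
gripper_force: 0.0
```

View pics/s4.png

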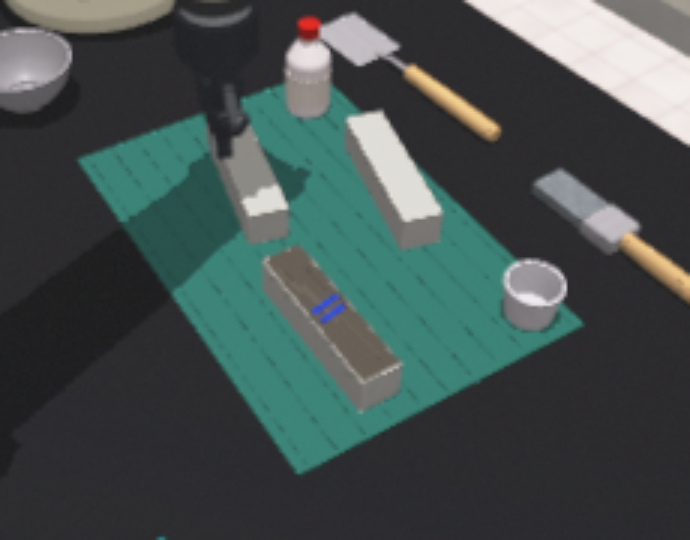

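The left prism has tipped over: its pale face is up at (255,185) in the crop, and the fingers have let go of it. On to the right prism.

```bash
python3 -m handwheel '[[-0.05,0,0.3,0,0,0],[0,0,0.3,0,0,0],[0,0,0.2,0,0,0],[-0.13,-0.34,0,0,0,0.34],[-0.13,-0.34,0,0,0,0.34],[-0.13,-0.34,0,0,0,0.33],[-0.13,-0.34,0,0,0,0.33],[-0.13,-0.34,0,0,0,0.33],[-0.12,-0.34,0,0,0,0.33],[0,0,0,0,0,0],[0,0,0,0,0,0]]'
python3 - <<'E'
from tip import *
I,D=arm.read_camera("top")
from meas import meas; meas(I,D)
o=arm.get_obs();q=o["ee_rot"];print(np.degrees(2*np.arctan2(q[1],q[0]))-90)
E
```

```text
time: 9.58
eef_pos: [0.4188, -0.0793, 0.1102]
ee_rot: [0.043, 0.999, 0.0, 0.0]
ft_force: [-0.2, 1.2, -0.2]
gripper_width: 0.001
gripper_force: 0.0
px [231. 198.] xy mm 523 118 size 160 42 z 0.0449 len angle 71.81844 rgb [235. 232. 223.]
px [263. 159.] xy mm 636 28 size 160 43 z 0.0448 len angle 71.16368 rgb [225. 222. 212.]
85.13718440771075
```

```bash
python3 -m handwheel '[[0,0,-0.35,0,0,0],[0,0,-0.35,0,0,0],[0,0,-0.29,0,0,0],[0,0,0,0,0,0],[0,0,0,0,0,0],[0.05,-0.004,0,0,0,0],[0.05,-0.004,0,0,0,0],[0.05,-0.004,0,0,0,0],[0,0,0,0,0,0],[0,0,0,0,0,0]]'; python3 -m handwheel '[[0.02,-0.002,0,0,0,0],[0,0,0,0,0,0],[0,0,0,0,0,0]]'; python3 -m handwheel '[[0.02,-0.002,0,0,0,0],[0,0,0,0,0,0],[0,0,0,0,0,0]]'
```

```text
time: 10.47
eef_pos: [0.4356, -0.0793, 0.0119]
ee_rot: [0.041, 0.999, -0.0, 0.001]
ft_force: [-0.6, -0.1, -0.1]
gripper_width: 0.0
gripper_force: 0.0
time: 10.72
eef_pos: [0.4364, -0.0795, 0.0111]
ee_rot: [0.041, 0.999, -0.0, 0.0]
ft_force: [-0.7, -0.9, 0.3]
gripper_width: -0.005
gripper_force: 0.0
time: 10.97
eef_pos: [0.4384, -0.0796, 0.011]
ee_rot: [0.041, 0.999, 0.0, -0.0]
ft_force: [0.3, -0.1, 0.3]
gripper_width: -0.001
gripper_force: 0.0
```

Contact is about 1 mm ahead. I'll close that gap and run the same arc.

```bash
python3 -m handwheel '[[0.02,-0.002,0,0,0,0],[0,0,0,0,0,0],[0,0,0,0,0,0]]'; python3 -m handwheel '[[0.031,-0.003,0.025,0,0,0],[0.031,-0.003,0.03,0,0,0],[0.034,-0.003,0.028,0,0,0],[0.036,-0.003,0.025,0,0,0],[0.038,-0.003,0.022,0,0,0],[0.041,-0.003,0.018,0,0,0]]'
```

```text
time: 11.22
eef_pos: [0.4395, -0.0797, 0.0108]
ee_rot: [0.041, 0.999, 0.0, -0.001]
ft_force: [-4.4, 0.6, 3.2]
gripper_width: -0.003
gripper_force: 2.4
time: 11.72
eef_pos: [0.4617, -0.0815, 0.0265]
ee_rot: [0.041, 0.999, 0.0, 0.0]
ft_force: [-2.9, 1.1, 7.7]
gripper_width: -0.002
gripper_force: 3.5
```

```bash
python3 -m handwheel '[[0.041,-0.003,0.015,0,0,0],[0.043,-0.004,0.012,0,0,0],[0.043,-0.004,0.007,0,0,0],[0.044,-0.004,0.004,0,0,0],[0.044,-0.004,0,0,0,0],[0.044,-0.004,0,0,0,0],[0,0,0,0,0,0],[0,0,0,0,0,0],[0,0,0,0,0,0]]'; python3 -m handwheel '[[-0.05,0,0.3,0,0,0],[0,0,0.3,0,0,0],[0,0,0.3,0,0,0],[-0.4,0,0.1,0,0,0],[-0.35,0,0,0,0,0],[-0.3,0,0,0,0,0],[0,0,0,0,0,0],[0,0,0,0,0,0],[0,0,0,0,0,0]]'
python3 - <<'E'
from meas import *
I,D=arm.read_camera("top"); meas(I,D); J,_=arm.read_camera("side")
save("fin.png",np.hstack([cv2.resize(I[120:260,175:355],None,fx=2,fy=2),cv2.resize(J[130:270,190:370],None,fx=2,fy=2)]))
E
```

```text
time: 12.47
eef_pos: [0.4871, -0.0839, 0.0293]
ee_rot: [0.041, 0.999, 0.0, -0.0]
ft_force: [-0.3, 0.6, 0.3]
gripper_width: 0.002
gripper_force: 0.0
time: 13.22
eef_pos: [0.3781, -0.084, 0.1299]
ee_rot: [0.041, 0.999, -0.0, 0.001]
ft_force: [0.6, -0.7, 0.1]
gripper_width: 0.0
gripper_force: 0.0
px [231. 198.] xy mm 522 118 size 160 42 z 0.0447 len angle 71.84342 rgb [235. 232. 223.]
px [263. 159.] xy mm 636 28 size 160 43 z 0.0447 len angle 71.32254 rgb [225. 222. 212.]
```

View pics/fin.png

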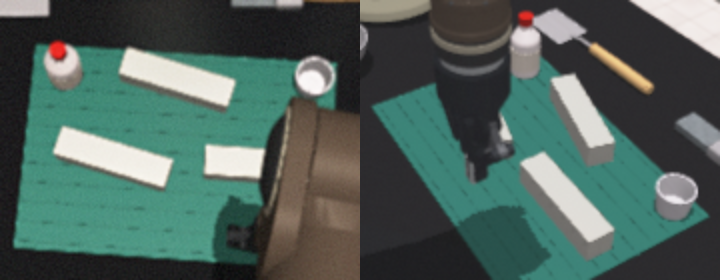

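All three prisms show pale faces up and lie flat: top crop (113,155), (235,162) and (178,77). prism_turned hasn't moved, and the arm is clear.

```bash
python3 -c "
from workcell import arm
print(arm.finish_job())"
```

```text
the job is handed in; nothing more can be done
None
```

Both struck-face-up prisms were tipped a quarter turn and now lie flat on the mat, each about 40 mm farther from the robot; prism_turned did not move, nothing else was touched as far as the pictures show, and the job was handed in at about 13 s.

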